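Shorten the cup rack by one hole

TASK

The cup stacks have too much room in the rack: shorten it by one hole. Press the black snap button on the tube in flush, slide the tube along until the button is out of its hole, and push the tube on towards the rack's fixed end plate until the button springs fully up in the next hole. Be gentle with the thin tube and button, and leave the cups and the jug where they stand.

Things in the scene. Friction and masses are not known exactly. Their poses are not given: they have to be found in the camera images.
- cup_rack: Rack screwed to the counter. Base 150 x 320 x 6 mm; fixed end plate 100 mm high, 8 thick at y = -161 mm; square inner tube 24 mm wide along y at x = +50 mm from the end plate, top 40 mm up, with 12 mm long holes in its top (dark, the ones ahead of the outer tube in view). Origin: underside of the base, on the counter; +y runs along the tube away from the end plate.
- tube (a joint): Travel (m) of the steel outer tube, 32 mm square, 132 long, top 44 mm up, over the inner tube: 0 with the button in its first hole, growing towards the fixed end plate (rack -y). The next hole is anywhere from 0.028 to 0.044: find it by feel. The one after is 0.036 farther. 1.5 mm play either way in a hole. Stiff: sliding takes about 5 N. Tube and button dent above 30 N.
- snap_button (a joint): Press-in (m) of the snap button: 0 fully up, sprung out in a hole; 0.006 pin just out of the hole; 0.008 flush with the grey bed round it, near its stop. Spring 3 N at the start, 9 N flush. Slid 10 mm or more along it may be let go: it stays in under the inner tube's wall until the tube is pushed to a hole, where it springs up and locks.
- button_top (a point): Centre of the button's top: smooth black cap 24 mm across, 8 mm proud of the grey bed (36 mm across the tube, 44 along, top 50 mm up, on a springy pad: above 8 N it yields 1 mm per 10 N), 58 mm above the counter when up; moves with tube and button. Slippery (friction about 0.5): dragging the tube by it needs 10 to 16 N of downward press.
- stop_plate (a point): Point on the outer face (rack +y side) of the upright steel stop plate at the outer tube's far end, above the tube's axis, 75 mm up; moves with the tube. Plate 8 mm thick along y, 138 wide, 10 to 100 mm above the counter, outer face 113 mm from the button's centre. Pushing it slides the tube in.
- cups_a: Stack of white foam cups standing upside down in the rack next to the fixed end plate, 68 mm wide, 84 mm high, loose; origin at the centre of its underside.
- cups_b: The middle stack of cups, 68 mm wide, 78 mm high, loose; origin at the centre of its underside.
- cups_c: The stack of cups nearest the stop plate, 68 mm wide, 90 mm high, loose; 50 mm of free room to the stop plate at the start, 6 to 24 mm when done. Origin at the centre of its underside.
- jug: Small steel milk jug with a side handle, 80 mm wide, 85 mm high, loose, standing on the counter beside the rack; origin at the centre of its underside.
Not all that is in view belongs to the job. What is shaped like the cups_c but blue or pink is not meant.

How it is judged (in metres and radians):
On the way, in this order (a step that is already met when the one before it is completed fails the run):
1. the snap button is pressed in, its pin out of the first hole, before the tube slides (value of joint snap_button above 0.006 m and value of joint tube below 0.005 m), for 0.05 s.
2. the tube is between the two holes with the button held in (value of joint snap_button above 0.004 m and value of joint tube between 0.01 and 0.026 m), for 0.1 s.
3. the button has sprung fully up in the next hole (value of joint snap_button below 0.0015 m and value of joint tube between 0.025 and 0.047 m), for 0.2 s.
At the end, for the whole second after the job is handed in: The button is fully up (within 1.5 mm) in the next hole, so the tube is at rest 25 to 47 mm in from where its first hole held it, and the cups are at rest (all of step 3 and velocity of joint tube between -0.005 and 0.005 m/s and linear speed of cups_c below 0.02 m/s); the robot touches nothing.
It fails at once if the tube, its plate or its button was pressed with more than 30 N (contact force between any of the fingers, the arm and tube above 30 N).
It fails at once if the cups or the jug were displaced by more than 15 mm or tipped (distance of any of cups_a, cups_b, cups_c, jug from where it was at the start of the episode above 0.015 m or angle between any of cups_c, cups_b, cups_a, jug's own z axis and vertical above 0.3 rad).
It fails at once if the tube was slid past the next hole (value of joint tube above 0.054 m).
It also fails if it takes over 51 s, if anything falls off the work surface, if the arm or the gripper's body presses on something with over 40 N, if the wrist force passes 120 N, or if a joint passes its speed limit or range.

ROBOT

A 7-joint arm with a two-finger parallel gripper is mounted at the origin on the work surface. World frame = base frame: x ahead of the robot, y to its left, z up, the work surface at z = 0. Lengths are in mm, angles in rad, forces in N, time in s.
With the tool pointing down it reaches from about 425 to 875 mm from the base axis. Payload 9.9 kg.
Tool frame: the origin (TCP) lies midway between the tips of the shut fingers; the grasp point (between the pads) lies 19 mm behind it; x points along the fingers, y is the direction in which the jaws open and shut, and the axes are right-handed (so a half turn about x gives the same grasp; the last joint's range is limited). The gripper opens to 85 mm and grips with 20 to 120 N. Pads are 22 mm wide; open, the fingers measure 114 mm over their backs; the gripper's body (76 mm by 85 mm) begins 54 mm behind the grasp point. The pads swing forward as they close: fully open they stand 13 mm farther back than shut.
Start: joints at [1.1, 0.576, 0.025, 1.437, -0.015, 1.129, -0.057], TCP at [254.633, -625.133, 231.289] pointing down, gripper open.
Joint ranges: [-2.76, 2.76], [-0.34, 2.15], [-1.52, 1.57], [0.19, 2.46], [-1.09, 4.23], [0.17, 1.99], [-2.82, 2.82]. Speed limits (rad/s): [2.22, 2.22, 3.01, 3.01, 3.14, 3.14, 3.14].

INTERFACE

Orientations are given as a rotation vector (axis times angle).
In Python, from bench import r gives the robot as it stands.
- The arm moves only by the tool arm_command, never from a script. Its argument "steps" is a list that holds one entry, the list of rows, each a list of 7 numbers: the opening in per cent of the stroke, from 0 (shut) to 100 (fully open), then the shift along the world's x, y, z in cm, then the turn, a rotation vector about the world's x, y, z in rad. In form: [[[grip, dx, dy, dz, wx, wy, wz], ...]]. A call has 1 to 10 rows; each row is the pose to reach, as a shift and turn from the pose commanded when the call began; what a row does not reach only later rows make up. A row lasts 1/10 s, in which the tool goes at most 50 mm and 8.59 degrees, less where a joint would pass 70% of its speed; a pose out of reach is approached as far as the arm can. A call with a gripper value outside its range is refused whole. The fingers move at their own pace and stop on an object; "newtons" is the grip in N (left out, the last holds). Time passes only in rows, so rows that repeat a pose let the fingers close. It gives the time, the measured TCP pose, the force and the opening at its end, in the units of the state.
- r.get_state(): the state, without advancing time (a new reading comes with each control period).
- r.read_camera(name): name is "scene" or "top" or "wrist"; returns (picture, depth): 420x560x3 uint8, blue, green, red; 420x560 float32, mm along the optical axis (not along the pixel's ray), 0 where there is no reading.
- r.calibration(name): a dict with "mtx" (3x3 intrinsics, pixels), "cam_to_world" (4x4, takes a point from camera to world coordinates); the wrist camera has in their place "tool_from_camera" (4x4, takes a point from camera to tool coordinates, whose origin is the TCP and whose axes are the tool frame's). Camera axes: x right, y down, z forward; pixel columns grow to the right and rows downward; lengths in mm; the calibration is good to about 2 mm. A picture is of the moment at which its call begins: read the wrist's pose just before it. calibration takes no time and is no camera call.
- r.hand_in(): hands the job in, once; it reports no verdict.
The state is a dict: "time": time; "q": joint angles; "dq": joint speeds; "joint_torque": joint torques, N m; "position": TCP position; "tcp_rot": TCP orientation; "ft_force": force on the tool from outside, world axes, zero at the start; "wrist_torque": the same for the moment, N m; "width": finger opening in mm.
Only numpy, scipy, OpenCV 4.12 (cv2) and the standard library are available. Lean on these libraries where they do the work, as an engineer would, in place of code of your own. Each camera call takes 0.05 s, during which the arm holds its last target.

## Working session

There is one attempt and no reset: what is moved stays moved. The work goes in short steps, Python scripts to look and compute and a tool call to move; the robot and the scene stay as the last step left them, time stands still between calls to the robot, and variables do not carry over. Pictures are saved under pics/ and viewed, and the job is handed in when it is done.

Besides the shell and the picture viewer there is one more tool, called as name([rows], argument=value, ...), one row to a line, values as JSON. arm_command: Moves the arm, as the interface text tells. Its arguments: {"type":"object","properties":{"steps":{"type":"array","items":{"type":"array","items":{"type":"array","items":{"type":"number"}}}},"newtons":{"type":"number"}},"required":["steps"]}

```bash
ls; mkdir -p pics
python3 - <<'E'
from bench import r
import cv2,numpy as np
print(r.get_state())
for n in("scene","top"):
    im,d=r.read_camera(n); cv2.imwrite(f"pics/{n}0.png",im); np.save(f"pics/{n}0.npy",d); np.save(f"pics/{n}0im.npy",im)
    print(n,r.calibration(n))
print(r.calibration("wrist"))
E
```

```text
pics
{'time': 0.0, 'q': array([ 1.10018142,  0.57650336,  0.02482863,  1.43789072, -0.01500992,
        1.12899108, -0.056472  ]), 'dq': array([ 1.58423435e-03, -1.14085238e-03,  4.68910746e-04, -2.86849499e-04,
        1.63432586e-05,  7.85574461e-04,  1.57064027e-04]), 'joint_torque': array([-7.44606750e-04, -7.65770316e+01,  2.25004211e+00, -2.85966164e+01,
        1.52768375e-02,  1.28063161e-02, -1.76415256e-05]), 'position': array([ 254.48855096, -624.71257388,  230.46772985]), 'tcp_rot': array([ 2.00966547,  0.39535553, -2.01043001]), 'ft_force': array([0.3829827 , 0.28602759, 0.01389893]), 'wrist_torque': array([ 0.01753237, -0.0338318 ,  0.02151952]), 'width': 85.57142191971337}
scene {'mtx': array([[396.5454547 ,   0.        , 287.51164248],
       [  0.        , 396.5454547 , 212.53874257],
       [  0.        ,   0.        ,   1.        ]]), 'cam_to_world': array([[-1.90172586e-01,  6.53537338e-01, -7.32614043e-01,
         1.23702794e+03],
       [ 9.81591468e-01,  1.40013173e-01, -1.29901893e-01,
         3.00198941e+02],
       [ 1.76798795e-02, -7.43831473e-01, -6.681
[... 473 characters left out ...]
2],
       [ 1.11848735e-02, -6.45380229e-02, -9.97852565e-01,
         1.19069545e+03],
       [ 0.00000000e+00,  0.00000000e+00,  0.00000000e+00,
         1.00000000e+00]])}
{'mtx': array([[300.08435882,   0.        , 278.06846844],
       [  0.        , 300.08435882, 206.24158552],
       [  0.        ,   0.        ,   1.        ]]), 'tool_from_camera': array([[ 7.84424456e-04, -3.12723865e-01,  9.49843760e-01,
        -1.42925518e+02],
       [ 9.99999690e-01,  1.79200010e-04, -7.66846215e-04,
        -1.04851154e-01],
       [ 6.95991009e-05,  9.49844067e-01,  3.12723909e-01,
        -8.16238701e+01],
       [ 0.00000000e+00,  0.00000000e+00,  0.00000000e+00,
         1.00000000e+00]])}
```

View pics/scene0.png

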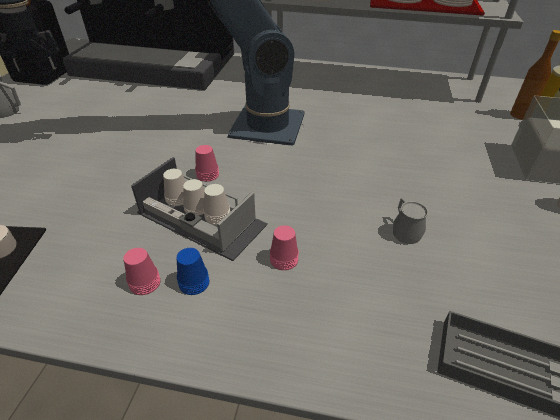

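View pics/top0.png

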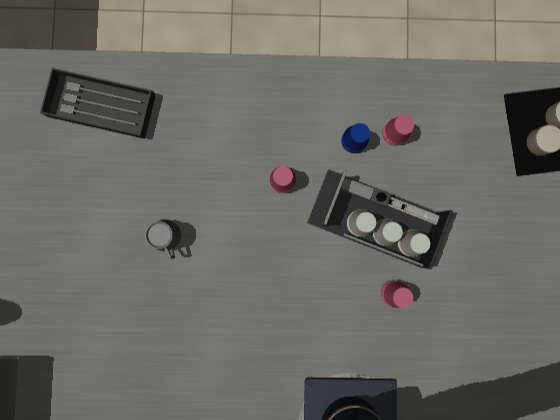

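Both views show the rack at about (385,215) in the top image. The stop plate is at its left end (~(337,197)), the fixed plate at right (~(440,238)), and the black button is at ~(381,197) on the tube, on the side away from the robot. I'll zoom in and measure.

```bash
cat > h.py <<'E'
import numpy as np,cv2
from bench import r
def ray(n,u,v,z,cal=None):
    c=r.calibration(n);T=c["cam_to_world"];K=c["mtx"]
    d=T[:3,:3]@np.linalg.solve(K,[u,v,1.]);o=T[:3,3]
    return o+d*(z-o[2])/d[2]
def proj(n,p):
    c=r.calibration(n);T=np.linalg.inv(c["cam_to_world"]);q=c["mtx"]@(T[:3,:3]@np.array(p)+T[:3,3]);return q[:2]/q[2]
E
python3 - <<'E'
import cv2,numpy as np
im=np.load('pics/top0im.npy')
cv2.imwrite('pics/topz.png',cv2.resize(im[160:280,300:460],None,fx=5,fy=5,interpolation=cv2.INTER_CUBIC))
im=np.load('pics/scene0im.npy')
cv2.imwrite('pics/scz.png',cv2.resize(im[150:262,120:280],None,fx=5,fy=5,interpolation=cv2.INTER_CUBIC))
E
```

```text
(no output)
```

View pics/topz.png

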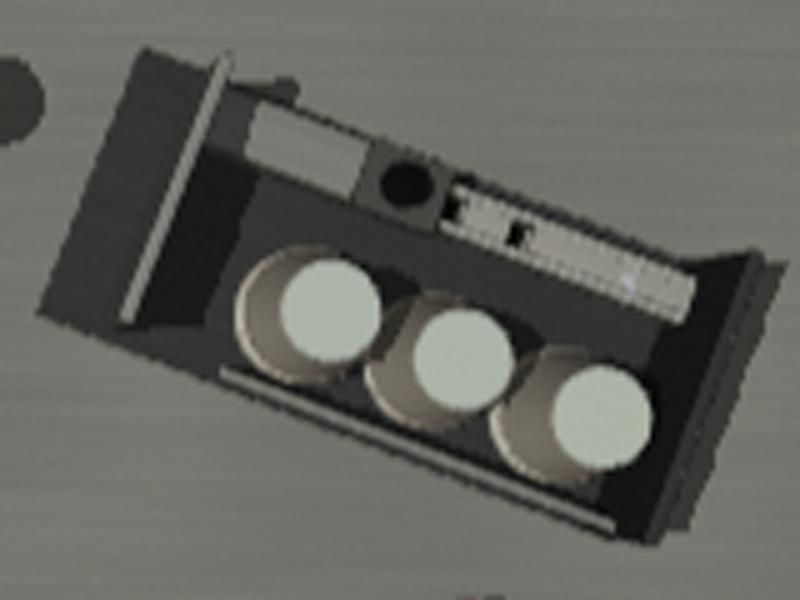

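View pics/scz.png

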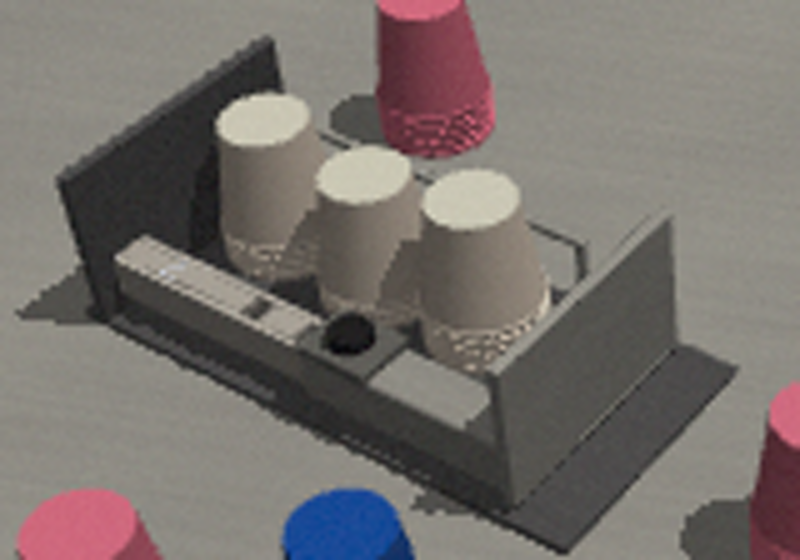

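Run:
```python
from h import *
from scipy.spatial.transform import Rotation as R
s=r.get_state();print(R.from_rotvec(s['tcp_rot']).as_matrix().round(3))
P={}
for n,(x0,x1,y0,y1) in dict(top=(372,392,188,208),scene=(180,200,208,226)).items():
    im=np.load(f'pics/{n}0im.npy').astype(int);d=np.load(f'pics/{n}0.npy')
    g=im.max(2)
    m=np.zeros(g.shape,np.uint8);m[y0:y1,x0:x1]=(g[y0:y1,x0:x1]<25)
    k,l,st,c=cv2.connectedComponentsWithStats(m)
    print(n,g[y0:y1,x0:x1].tolist() if 0 else '',[(st[i].tolist(),c[i].round(1).tolist()) for i in range(1,k)])
    for i in range(1,k):
        if st[i,4]>20:
            u,v=c[i];print(ray(n,u,v,58).round(1),ray(n,u,v,54).round(1),'depth z',d[int(round(v)),int(round(u))], )
            T=r.calibration(n);pc=np.linalg.solve(T['mtx'],[u,v,1])*d[int(round(v)),int(round(u))];print((T['cam_to_world']@[*pc,1]).round(1))
# stop plate top edge & others from topz pixels
z=lambda a,b:(300+(a-2)/5,160+(b-2)/5)
for nm,p,h in [('plate top far',(227,58),100),('plate top near',(128,318),100),('base c1',(147,47),6),('base c2',(40,313),6),('tube edge a',(250,102),44),('tube a2',(372,143),44),('tube edge b',(245,160),44),('tube b2',(358,195),44),('inner e1',(460,186),40),('inner e2',(695,276),40),('inner f1',(443,232),40),('inner f2',(683,322),40),('hole1',(458,206),40),('hole2',(520,236),40),
 ('cupc top',(331,310),90),('cupb',(464,358),78),('cupa',(602,417),84),('endplate top1',(752,253),100),('endp top2',(645,543),100)]:
    print(nm,ray('top',*z(*p),h).round(1))
```

```text
[[-0.001  0.377 -0.926]
 [ 0.001 -0.926 -0.377]
 [-1.    -0.002  0.   ]]
top  [([376, 193, 10, 8, 65], [380.8, 196.5]), ([389, 199, 3, 5, 10], [389.6, 201.1])]
[569.9 -60.7  58. ] [570.3 -61.6  54. ] depth z 1140.6254
[570.1 -61.   56.8   1. ]
scene  [([192, 214, 1, 1, 1], [192.0, 214.0]), ([194, 217, 1, 1, 1], [194.0, 217.0]), ([186, 218, 6, 3, 10], [188.1, 219.4]), ([193, 219, 1, 1, 1], [193.0, 219.0])]
plate top far [624.8  34.6 100. ]
plate top near [499.5  80.  100. ]
base c1 [643.4  63.4   6. ]
base c2 [504.1 116.5   6. ]
tube edge a [611.   15.1  44. ]
tube a2 [591.7 -46.4  44. ]
tube edge b [581.7  17.3  44. ]
tube b2 [565.4 -39.6  44. ]
inner e1 [571.4 -91.8  40. ]
inner e2 [ 528.6 -210.4   40. ]
inner f1 [548.  -83.4  40. ]
inner f2 [ 505.4 -204.4   40. ]
hole1 [561.3 -90.8  40. ]
hole2 [ 546.8 -122.2   40. ]
cupc top [505.8 -18.2  90. ]
cupb [484.4 -85.2  78. ]
cupa [ 457.3 -150.4   84. ]
endplate top1 [ 536.9 -217.1  100. ]
endp top2 [ 398.5 -166.1  100. ]
```

The button is at about (570, -61, 58) and the rack +y is about (0.34, 0.94). The measured axis, plate normal and heights agree with the sizes given. I'll move above the button with the fingers shut.

arm_command([
  [[0,31.5,56.4,0,0,0,0.84],[0,31.5,56.4,0,0,0,0.84],[0,31.5,56.4,0,0,0,0.84],[0,31.5,56.4,0,0,0,0.84],[0,31.5,56.4,0,0,0,0.84],[0,31.5,56.4,0,0,0,0.84],[0,31.5,56.4,0,0,0,0.84],[0,31.5,56.4,0,0,0,0.84],[0,31.5,56.4,0,0,0,0.84],[0,31.5,56.4,0,0,0,0.84]],
])

```text
time: 1.1
position: [498.9, -186.8, 231.2]
tcp_rot: [1.458, 1.026, -1.458]
ft_force: [1.3, -0.7, 0.4]
width: -0.2
```

arm_command([
  [[0,7.1,12.8,-4,0,0,0],[0,7.1,12.8,-9,0,0,0],[0,7.1,12.8,-9,0,0,0],[0,7.1,12.8,-9,0,0,0],[0,7.1,12.8,-9,0,0,0],[0,7.1,12.8,-9,0,0,0],[0,7.1,12.8,-9,0,0,0]],
])

```text
time: 1.8
position: [569.3, -62.2, 141.9]
tcp_rot: [1.459, 1.024, -1.459]
ft_force: [0.4, 0.5, -0.7]
width: -0.0
```

```bash
cat > w.py <<'E'
from h import *
from scipy.spatial.transform import Rotation as R
import sys
def wT(s):
    T=np.eye(4);T[:3,:3]=R.from_rotvec(s['tcp_rot']).as_matrix();T[:3,3]=s['position'];return T@r.calibration('wrist')['tool_from_camera']
def wray(T,u,v,z):
    d=T[:3,:3]@np.linalg.solve(r.calibration('wrist')['mtx'],[u,v,1.]);o=T[:3,3];return o+d*(z-o[2])/d[2]
E
python3 - <<'E'
from w import *
s=r.get_state();print(s['position'],s['ft_force'],R.from_rotvec(s['tcp_rot']).as_matrix().round(3))
im,d=r.read_camera('wrist');cv2.imwrite('pics/w1.png',im);T=wT(s);np.save('pics/w1T.npy',T);np.save('pics/w1im.npy',im)
print(T.round(2))
for n in('top','scene'):
    im,d=r.read_camera(n);cv2.imwrite(f'pics/{n}1.png',im)
E
```

```text
[569.28326289 -62.15221115 141.92419895] [ 0.43974341  0.51512396 -0.6655941 ] [[ 0.     0.941 -0.339]
 [-0.001 -0.339 -0.941]
 [-1.     0.001  0.001]]
[[ 9.4000e-01 -3.2000e-01 -1.1000e-01  5.9765e+02]
 [-3.4000e-01 -8.9000e-01 -2.9000e-01  1.4090e+01]
 [ 0.0000e+00  3.1000e-01 -9.5000e-01  2.8479e+02]
 [ 0.0000e+00  0.0000e+00  0.0000e+00  1.0000e+00]]
```

View pics/w1.png

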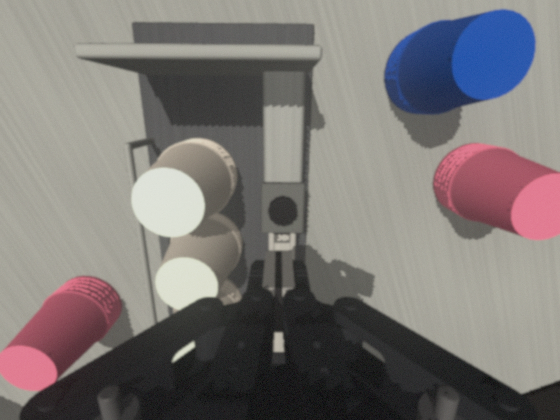

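View pics/scene1.png

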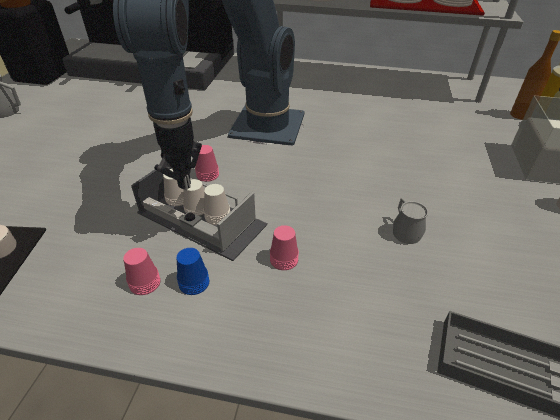

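The wrist image shows the button at (282,211), the stop plate along the top (row ~52), and the finger tips at ~(280,265). I'll compute the button position and how low the wide finger linkage hangs.

Run:
```python
from w import *
T=np.load('pics/w1T.npy');im=np.load('pics/w1im.npy').astype(int)
m=np.zeros(im.shape[:2],np.uint8);m[190:232,262:304]=im[190:232,262:304].max(2)<25
k,l,st,c=cv2.connectedComponentsWithStats(m)
for i in range(1,k):
    if st[i,4]>50: print(st[i],c[i],wray(T,*c[i],57))
print('plate top inner/outer', wray(T,282,45,100),wray(T,282,60,100),wray(T,78,45,100),wray(T,320,45,100))
s=r.get_state();Rt=R.from_rotvec(s['tcp_rot']).as_matrix()
im2,d=r.read_camera('wrist')
K=r.calibration('wrist')['mtx'];W=wT(s)
v,u=np.mgrid[:420,:560]
pc=np.stack([(u-K[0,2])/K[0,0]*d,(v-K[1,2])/K[1,1]*d,d],-1)@W[:3,:3].T+W[:3,3]
rel=(pc-s['position'])@Rt  # tool coords
near=(d>0)&(d<250)&(rel[...,0]>-100)&(rel[...,0]<10)&(abs(rel[...,2])<60)&(abs(rel[...,1])<80)
for a in range(-90,5,10):
    q=near&(rel[...,0]>a)&(rel[...,0]<a+10)
    if q.sum(): print(a,q.sum(),'y',np.percentile(rel[...,1][q],[1,99]).round(0),'z',np.percentile(rel[...,2][q],[1,99]).round(0))
```

```text
plate top inner/outer [610.77797384  44.07980579 100.        ] [608.26539732  37.01689479 100.        ] [505.06093029  82.17494568 100.        ] [630.47145369  36.98325972 100.        ]
-90 13973 y [-59.  61.] z [-19.  -5.]
-80 10534 y [-52.  54.] z [-19.   8.]
-70 5313 y [-44.  47.] z [-18.   8.]
-60 6149 y [-36.  38.] z [-15.   8.]
-50 1974 y [-29.  31.] z [-15.   7.]
-40 880 y [-12.  14.] z [-13.  10.]
-30 686 y [-12.  14.] z [-13.  -7.]
-20 581 y [-12.  14.] z [-12.  -7.]
-10 199 y [-11.  13.] z [-13.  -7.]
```

Run:
```python
from w import *
T=np.load('pics/w1T.npy');im=np.load('pics/w1im.npy').astype(int)
g=im[190:232,262:304].max(2);print(g[20].tolist())
m=np.zeros(im.shape[:2],np.uint8);m[190:228,266:300]=im[190:228,266:300].max(2)<45
k,l,st,c=cv2.connectedComponentsWithStats(m)
for i in range(1,k):
    if st[i,4]>50: print(st[i],c[i],wray(T,*c[i],57))
```

```text
[105, 108, 110, 114, 107, 98, 79, 62, 55, 53, 52, 53, 55, 55, 54, 56, 51, 55, 54, 54, 51, 52, 56, 53, 54, 56, 59, 52, 53, 51, 53, 59, 53, 59, 70, 84, 106, 112, 111, 107, 104, 88]
```

Run:
```python
from w import *
T=np.load('pics/w1T.npy');im=np.load('pics/w1im.npy').astype(int)
m=np.zeros(im.shape[:2],np.uint8);m[190:228,266:300]=im[190:228,266:300].max(2)<72
k,l,st,c=cv2.connectedComponentsWithStats(m)
for i in range(1,k):
    if st[i,4]>50: print(st[i],c[i],wray(T,*c[i],57))
```

```text
[269 196  28  30 644] [282.51552795 210.68944099] [574.32474205 -61.23269877  57.        ]
```

arm_command([
  [[0,0.3,0.1,-3,0,0,0],[0,0.3,0.1,-6,0,0,0],[0,0.3,0.1,-7.5,0,0,0],[0,0.3,0.1,-7.8,0,0,0],[0,0.3,0.1,-7.8,0,0,0],[0,0.3,0.1,-7.8,0,0,0]],
])

```text
time: 2.6
position: [573.1, -59.8, 64.4]
tcp_rot: [1.459, 1.025, -1.457]
ft_force: [0.7, -0.5, -0.1]
width: -0.1
```

arm_command([
  [[0,0,0,-0.15,0,0,0],[0,0,0,-0.3,0,0,0],[0,0,0,-0.5,0,0,0],[0,0,0,-0.5,0,0,0]],
])

```text
time: 3.0
position: [572.5, -59.6, 58.3]
tcp_rot: [1.458, 1.026, -1.458]
ft_force: [-0.6, 1.0, 0.3]
width: -0.2
```

arm_command([
  [[0,0,0,-0.1,0,0,0],[0,0,0,-0.2,0,0,0],[0,0,0,-0.3,0,0,0],[0,0,0,-0.3,0,0,0]],
])

```text
time: 3.4
position: [572.5, -59.6, 55.3]
tcp_rot: [1.458, 1.026, -1.458]
ft_force: [-0.5, 0.0, 5.4]
width: 0.2
```

arm_command([
  [[0,0,0,-0.1,0,0,0],[0,0,0,-0.2,0,0,0],[0,0,0,-0.2,0,0,0]],
])

```text
time: 3.7
position: [572.6, -59.6, 53.4]
tcp_rot: [1.458, 1.026, -1.458]
ft_force: [-0.5, 0.7, 5.8]
width: -0.2
```

arm_command([
  [[0,0,0,-0.1,0,0,0],[0,0,0,-0.2,0,0,0],[0,0,0,-0.2,0,0,0]],
])

```text
time: 4.0
position: [572.6, -59.6, 51.6]
tcp_rot: [1.458, 1.026, -1.458]
ft_force: [-1.5, 0.2, 6.5]
width: -0.1
```

arm_command([
  [[0,0,0,-0.1,0,0,0],[0,0,0,-0.1,0,0,0]],
])

```text
time: 4.2
position: [572.6, -59.6, 50.6]
tcp_rot: [1.458, 1.026, -1.458]
ft_force: [-1.5, 0.3, 7.7]
width: 0.3
```

arm_command([
  [[0,0,0,-0.06,0,0,0],[0,0,0,-0.06,0,0,0]],
])

```text
time: 4.4
position: [572.6, -59.6, 50.1]
tcp_rot: [1.458, 1.026, -1.458]
ft_force: [-1.1, -0.2, 8.7]
width: -0.2
```

arm_command([
  [[0,0,0,-0.05,0,0,0],[0,0,0,-0.05,0,0,0]],
])

```text
time: 4.6
position: [572.7, -59.6, 49.8]
tcp_rot: [1.458, 1.026, -1.457]
ft_force: [-2.8, 1.4, 11.6]
width: -0.0
```

arm_command([
  [[0,0,0,-0.04,0,0,0],[0,0,0,-0.04,0,0,0]],
])

```text
time: 4.8
position: [572.7, -59.6, 49.6]
tcp_rot: [1.458, 1.026, -1.457]
ft_force: [-2.4, -0.5, 12.0]
width: -0.1
```

arm_command([
  [[0,-0.03,-0.09,-0.03,0,0,0],[0,-0.07,-0.19,-0.03,0,0,0],[0,-0.14,-0.38,-0.03,0,0,0]],
])

```text
time: 5.1
position: [572.1, -61.4, 49.6]
tcp_rot: [1.46, 1.028, -1.454]
ft_force: [-1.8, 4.9, 13.1]
width: -0.2
```

arm_command([
  [[0,-0.1,-0.28,0,0,0,0],[0,-0.2,-0.56,0,0,0,0],[0,-0.27,-0.75,0,0,0,0]],
])

```text
time: 5.4
position: [569.2, -69.2, 49.5]
tcp_rot: [1.459, 1.027, -1.455]
ft_force: [-2.1, 4.9, 14.3]
width: -0.3
```

```bash
cat > look.py <<'E'
from w import *
def look(tag):
    s=r.get_state();im,d=r.read_camera('wrist');cv2.imwrite(f'pics/w{tag}.png',im);T=wT(s);np.save(f'pics/w{tag}T.npy',T);np.save(f'pics/w{tag}im.npy',im)
    print(s['time'],s['position'].round(1),s['ft_force'].round(1));return im,T
E
python3 -c "
from look import *
look('2')"
```

```text
5.4 [569.2 -69.2  49.5] [-2.1  4.9 14.3]
```

View pics/w2.png

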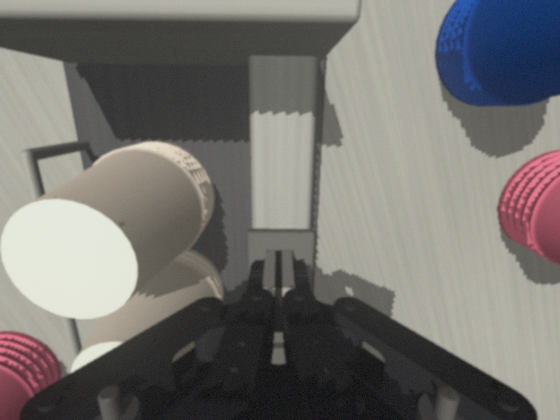

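The wrist image shows the grey bed's rear edge at row 230 and the fingers on the bed at (280,255). Next is to check whether the tube moved with them.

Run:
```python
from w import *
y=np.array([.34,.94])
T1=np.load('pics/w1T.npy');T=np.load('pics/w2T.npy')
print('bed edge before',wray(T1,284,182,50)[:2]@y,'now',wray(T,281,230,50)[:2]@y)
print('tcp start',np.array([572.6,-59.6])@y,'now',np.array([569.2,-69.2])@y, 'btn top', np.array([572,-61])@y)
```

```text
bed edge before 159.63914705270403 now 150.11147739651662
tcp start 138.66000000000003 now 128.48000000000002 btn top 137.14000000000001
```

The tube moved 9.5 mm against 10.2 mm for the tool, so there was almost no slip. I'll keep dragging.

arm_command([
  [[0,-0.09,-0.24,0,0,0,0],[0,-0.17,-0.48,0,0,0,0],[0,-0.26,-0.72,0,0,0,0],[0,-0.26,-0.72,0,0,0,0]],
])

```text
time: 5.85
position: [566.4, -76.8, 49.5]
tcp_rot: [1.459, 1.027, -1.455]
ft_force: [-2.5, 3.1, 13.8]
width: 0.3
```

```bash
python3 -c "
from look import *
look('3')"
```

```text
5.85 [566.4 -76.8  49.5] [-2.5  3.1 13.8]
```

View pics/w3.png

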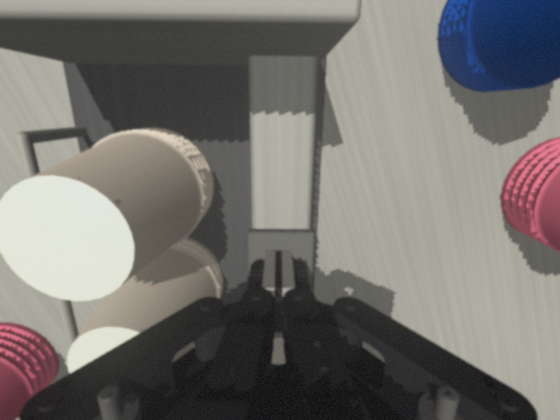

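No slip: the bed edge has stayed at row 230, so the tube is at about 17 mm. I'll lift off, which the task allows past 10 mm, and go behind the stop plate.

arm_command([
  [[0,0,0,0.3,0,0,0],[0,0,0,1,0,0,0],[0,0,0,4,0,0,0],[0,0,0,9,0,0,0],[0,0,0,9,0,0,0]],
])

```text
time: 6.4
position: [568.9, -78.3, 144.0]
tcp_rot: [1.463, 1.02, -1.451]
ft_force: [-0.0, 0.6, -0.3]
width: 0.2
```

```bash
python3 -c "
from look import *
look('4')"
```

```text
6.4 [568.9 -78.3 144. ] [-0.   0.6 -0.3]
```

View pics/w4.png

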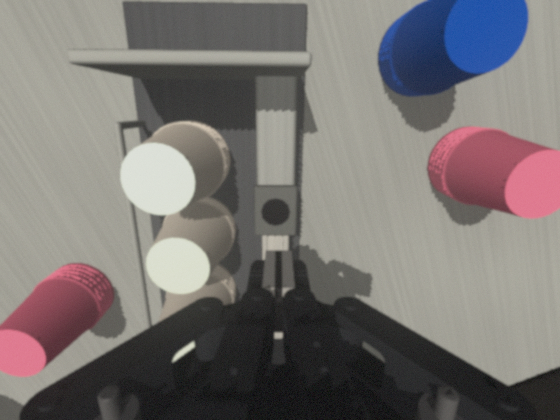

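The button cap is at (275,211), the bed at rows 186–235, and the plate top edge at rows 51–66.

Run:
```python
from w import *
y=np.array([.34,.94])
T=np.load('pics/w4T.npy');T1=np.load('pics/w1T.npy')
print('bed edge',wray(T,276,186,50)[:2]@y,'plate outer',wray(T,276,51,100)[:2]@y,wray(T1,282,45,100)[:2]@y)
print(R.from_rotvec(r.get_state()['tcp_rot']).as_matrix().round(3))
```

```text
bed edge 140.74314155808042 plate outer 231.32439596988021 249.0995285427946
[[ 0.006  0.941 -0.338]
 [-0.001 -0.338 -0.941]
 [-1.     0.006 -0.001]]
```

arm_command([
  [[0,4.6,12.8,0,0,0,0],[0,4.6,12.8,0,0,0,0],[0,4.6,12.8,0,0,0,0],[0,4.6,12.8,0,0,0,0],[0,4.6,12.8,0,0,0,0]],
])

```text
time: 6.95
position: [611.1, 50.6, 137.2]
tcp_rot: [1.455, 1.028, -1.458]
ft_force: [0.3, -1.6, 0.1]
width: 0.1
```

```bash
python3 -c "
from look import *
s=r.get_state();print(s['position'][:2]@np.array([.34,.94]))
look('5')
im,d=r.read_camera('scene');cv2.imwrite('pics/s5.png',cv2.resize(im[90:270,100:340],None,fx=3,fy=3))"
```

```text
255.30058854557026
6.95 [611.1  50.6 137.2] [ 0.3 -1.6  0.1]
```

View pics/s5.png

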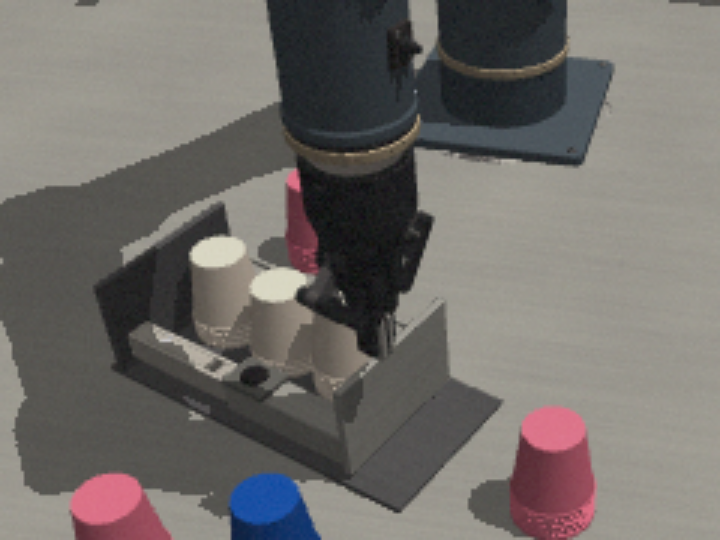

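The scene view shows the tips above the plate region. I'll back off another 1 cm outward for margin, then descend.

arm_command([
  [[0,0.3,0.9,0,0,0,0],[0,0.3,0.9,-2,0,0,0],[0,0.3,0.9,-5,0,0,0],[0,0.3,0.9,-8,0,0,0],[0,0.3,0.9,-8,0,0,0]],
])

```text
time: 7.55
position: [612.3, 57.9, 55.1]
tcp_rot: [1.454, 1.029, -1.464]
ft_force: [-0.5, -0.7, 0.6]
width: 0.2
```

```bash
python3 -c "
from look import *
s=r.get_state();print(s['position'][:2]@np.array([.34,.94]))
look('6')
im,d=r.read_camera('scene');cv2.imwrite('pics/s6.png',cv2.resize(im[90:270,100:340],None,fx=3,fy=3))"
```

```text
262.64115977465127
7.55 [612.3  57.9  55.1] [-0.5 -0.7  0.6]
```

View pics/s6.png

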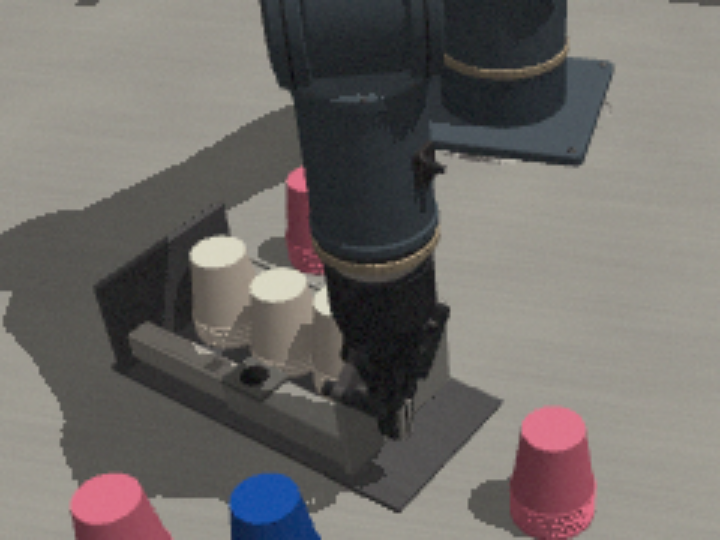

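View pics/w6.png

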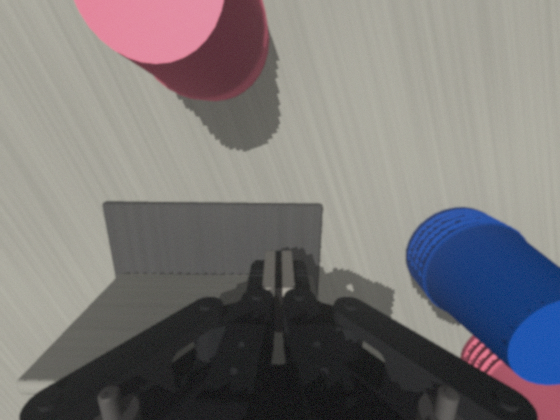

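The tips are outside the plate and on the tube's line. Now I'll approach it slowly.

arm_command([
  [[0,-0.15,-0.4,0,0,0,0],[0,-0.3,-0.8,0,0,0,0],[0,-0.48,-1.3,0,0,0,0],[0,-0.48,-1.3,0,0,0,0]],
])

```text
time: 8.05
position: [610.0, 44.5, 59.2]
tcp_rot: [1.459, 1.024, -1.459]
ft_force: [0.2, 0.2, 0.6]
width: -0.3
```

arm_command([
  [[0,-0.05,-0.14,0,0,0,0],[0,-0.1,-0.28,0,0,0,0],[0,-0.15,-0.42,0,0,0,0],[0,-0.15,-0.42,0,0,0,0]],
])

```text
time: 8.45
position: [608.4, 41.5, 58.4]
tcp_rot: [1.458, 1.026, -1.458]
ft_force: [-0.5, 0.2, -0.8]
width: -0.2
```

arm_command([
  [[0,-0.05,-0.14,0,0,0,0],[0,-0.1,-0.28,0,0,0,0],[0,-0.15,-0.42,0,0,0,0],[0,-0.15,-0.42,0,0,0,0]],
])

```text
time: 8.85
position: [607.4, 38.4, 58.6]
tcp_rot: [1.459, 1.027, -1.456]
ft_force: [2.5, 3.2, -1.7]
width: 0.3
```

arm_command([
  [[0,-0.05,-0.14,0,0,0,0],[0,-0.1,-0.28,0,0,0,0],[0,-0.1,-0.28,0,0,0,0]],
])

```text
time: 9.15
position: [606.7, 36.8, 58.7]
tcp_rot: [1.46, 1.028, -1.455]
ft_force: [3.5, 7.3, -3.1]
width: 0.2
```

arm_command([
  [[0,-0.05,-0.14,0,0,0,0],[0,-0.1,-0.28,0,0,0,0],[0,-0.1,-0.28,0,0,0,0]],
])

```text
time: 9.45
position: [605.6, 33.8, 58.7]
tcp_rot: [1.459, 1.028, -1.455]
ft_force: [3.1, 6.9, -1.6]
width: -0.2
```

arm_command([
  [[0,-0.05,-0.14,0,0,0,0],[0,-0.1,-0.28,0,0,0,0],[0,-0.1,-0.28,0,0,0,0]],
])

```text
time: 9.75
position: [604.0, 29.4, 58.6]
tcp_rot: [1.458, 1.027, -1.458]
ft_force: [0.6, 3.9, -0.3]
width: -0.0
```

arm_command([
  [[0,-0.03,-0.09,0,0,0,0],[0,-0.07,-0.19,0,0,0,0],[0,-0.07,-0.19,0,0,0,0]],
])

```text
time: 10.05
position: [603.2, 27.2, 58.5]
tcp_rot: [1.458, 1.026, -1.458]
ft_force: [1.0, 4.1, 0.5]
width: -0.1
```

arm_command([
  [[0,-0.03,-0.09,0,0,0,0],[0,-0.07,-0.19,0,0,0,0],[0,-0.07,-0.19,0,0,0,0]],
])

```text
time: 10.35
position: [603.0, 26.5, 58.6]
tcp_rot: [1.459, 1.028, -1.456]
ft_force: [2.5, 7.6, -1.2]
width: 0.1
```

arm_command([
  [[0,-0.03,-0.09,0,0,0,0],[0,-0.03,-0.09,0,0,0,0]],
])

```text
time: 10.55
position: [602.9, 26.4, 58.6]
tcp_rot: [1.46, 1.028, -1.455]
ft_force: [3.0, 9.4, -1.0]
width: 0.1
```

```bash
python3 -c "
from look import *
im,d=r.read_camera('scene');cv2.imwrite('pics/s7.png',cv2.resize(im[150:250,130:290],None,fx=5,fy=5,interpolation=2))
im,d=r.read_camera('top');cv2.imwrite('pics/t7.png',cv2.resize(im[160:280,300:460],None,fx=5,fy=5,interpolation=2))"
```

```text
(no output)
```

View pics/s7.png

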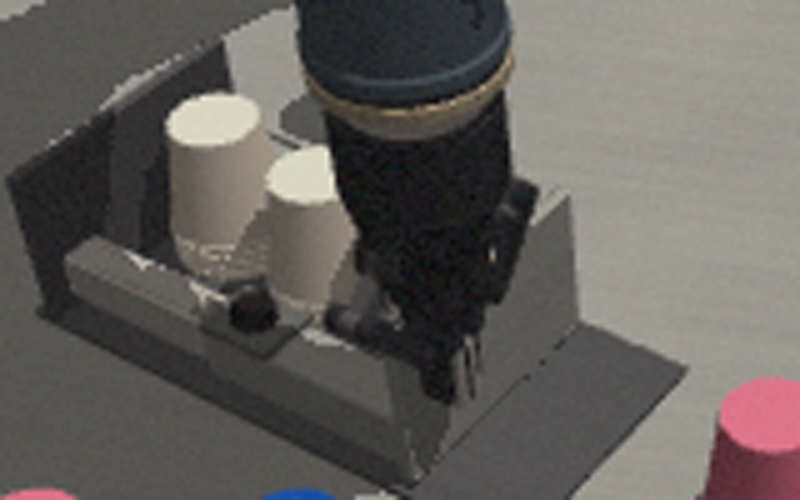

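The scene view shows the button standing proud at (252,305), and the force has risen to 9.9 N with no more motion, so it has locked. I'll back off and check.

arm_command([
  [[0,0.07,0.19,0,0,0,0],[0,0.3,0.9,0,0,0,0],[0,1.0,2.8,0,0,0,0],[0,1.0,2.8,0,0,0,0],[0,1.0,2.8,4,0,0,0],[0,1.0,2.8,9,0,0,0],[0,1.0,2.8,9,0,0,0]],
])

```text
time: 11.35
position: [615.3, 52.1, 154.5]
tcp_rot: [1.464, 1.021, -1.451]
ft_force: [0.4, 0.6, -0.4]
width: -0.1
```

arm_command([
  [[0,0,5,5,0,0,0],[0,0,10,8,0,0,0],[0,0,15,8,0,0,0],[0,0,20,8,0,0,0],[0,0,20,8,0,0,0]],
])

```text
time: 11.85
position: [611.2, 257.1, 229.1]
tcp_rot: [1.457, 1.03, -1.454]
ft_force: [-0.4, -0.4, -0.5]
width: 0.3
```

Run:
```python
from look import *
im,d=r.read_camera('scene');cv2.imwrite('pics/s8.png',cv2.resize(im[150:250,130:290],None,fx=5,fy=5,interpolation=2))
im,d=r.read_camera('top');cv2.imwrite('pics/t8.png',cv2.resize(im[160:280,300:460],None,fx=5,fy=5,interpolation=2))
y=np.array([.34,.94])
m=np.zeros(im.shape[:2],np.uint8);m[188:220,380:406]=im[188:220,380:406].max(2)<25
k,l,st,c=cv2.connectedComponentsWithStats(m)
for i in range(1,k):
    if st[i,4]>15:
        u,v=c[i];p=ray('top',u,v,58);print(st[i],c[i],p.round(1),'travel',np.array([569.9,-60.7])@y-p[:2]@y,d[int(round(v)),int(round(u))])
        T=r.calibration('top');pc=np.linalg.solve(T['mtx'],[u,v,1])*d[int(round(v)),int(round(u))];print((T['cam_to_world']@[*pc,1]).round(1))
print(r.get_state()['position'],r.get_state()['ft_force'])
```

```text
[388 197  10   9  72] [392.29166667 201.01388889] [559.3 -89.3  58. ] travel 30.45292358006465 1139.3604
[559.3 -89.3  57.7   1. ]
[610.85314094 257.22014857 228.33518887] [-1.37865126  0.00320085 -0.75713   ]
```

View pics/s8.png

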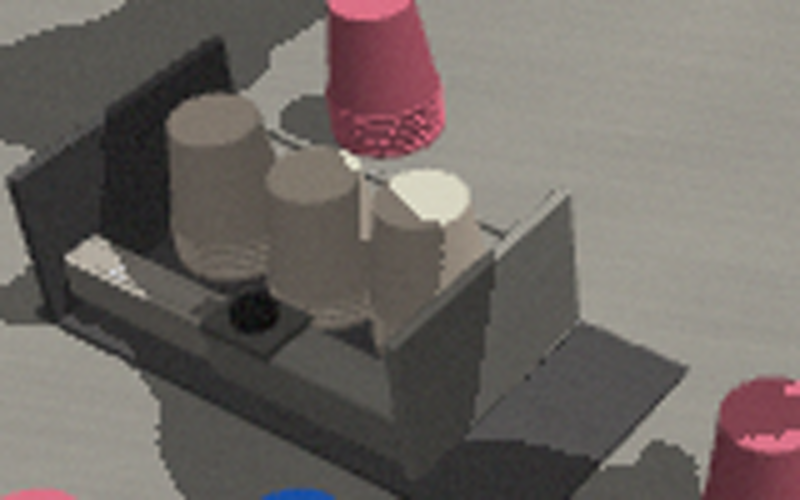

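View pics/t8.png

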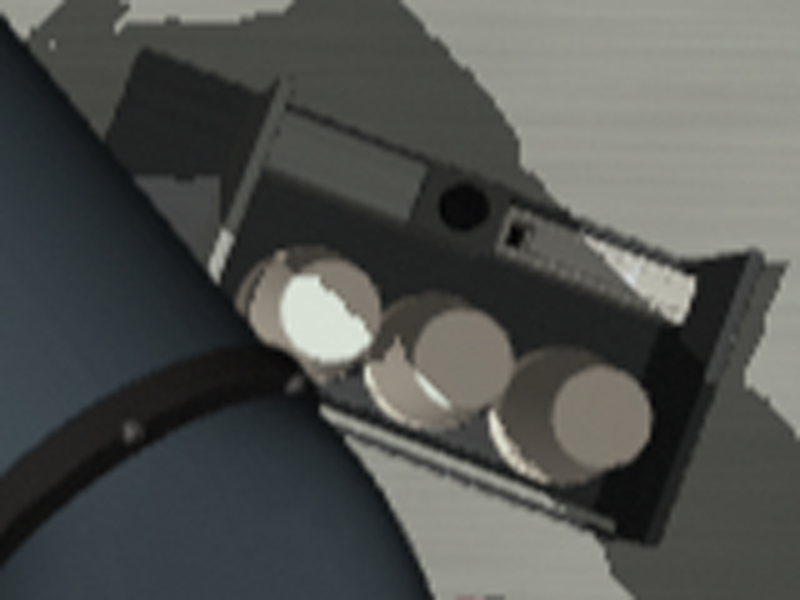

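The button top reads 57.7 mm high, so it is fully up, and travel is 30.5 mm, inside the 28–44 mm range. The cup tops are at the same pixels as at the start, and the arm is clear.

```bash
python3 -c "
from bench import r
print(r.hand_in())"
```

```text
the job is handed in; nothing more can be done
None
```

The rack is one hole shorter: the button is up in the next hole, and I've handed the job in. No verdict came back.

- **What I did:** I pressed the button flush with the shut fingertips (about 12–14 N) and dragged the tube about 17 mm. I then let go and pushed the stop plate in small steps until the tube stopped. The force there rose to about 10 N with no more movement. The highest force I read on the tube was about 15 N, against the 30 N limit. The arm was clear by 11.9 s, within the 51 s allowed.
- **Last checks:** The top camera puts the tube's travel at 30.5 mm and the button top at 57.7 mm, against 58 mm nominal. All three cup stacks are at the same pixels in the top view as at the start, and the arm is well away from the rack. I did not measure the jug again, but the arm never went near it.
- **Disagreement:** The wrist and top cameras differed by about 4–5 mm in x on the button and plate. I aimed between them, which was close enough for the 24 mm cap.

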